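Key the crank onto the coffee mill

ROBOT

A 6-joint arm with a two-finger parallel gripper is mounted at the origin on the work surface. World frame = base frame: x ahead of the robot, y to its left, z up, the work surface at z = 0. Lengths are in m, angles in rad, forces in N, time in s.
With the tool pointing down it reaches from about 0.425 to 0.95 m from the base axis. Payload 14.7 kg.
Tool frame: the origin (TCP) lies midway between the tips of the shut fingers; the grasp point (between the pads) lies 19 mm behind it; z points along the fingers, y is the direction in which the jaws open and shut (so a half turn about z gives the same grasp; the last joint's range is limited). The gripper opens to 85 mm and grips with 20 to 120 N. Pads are 22 mm wide; open, the fingers measure 114 mm over their backs; the gripper's body (76 mm by 85 mm) begins 54 mm behind the grasp point. The pads swing forward as they close: fully open they stand 13 mm farther back than shut.
Start: joints at [-1.229, 0.48, 1.596, -0, 1.065, -0.047], TCP at [0.246, -0.601, 0.231] pointing down, gripper open.
Joint ranges: [-2.75, 2.75], [-0.82, 2.05], [0.23, 2.67], [-1.56, 4.7], [0.09, 2.69], [-2.92, 2.92]. Speed limits (rad/s): [1.89, 1.89, 2.39, 3.01, 3.01, 3.01].

INTERFACE

Orientations are given as a unit quaternion [x, y, z, w].
In Python, from bench import sense, camera, get_calibration, hand_in gives the robot as it stands.
- The arm moves only by the tool play_rows, never from a script. Its argument "targets" is a list of rows, each an object with "offset": the shift along the world's x, y, z in m, a list of three; "spin": the turn about the world's z in degrees; "hand": the closure, from 0 (fully open) to 1 (shut). A call has 1 to 10 rows; each row is the pose to reach, as a shift and turn from the pose measured when the call began; what a row does not reach only later rows make up. A row lasts 1/12 s, in which the tool goes at most 41.7 mm and 7.16 degrees, less where a joint would pass 70% of its speed; a pose out of reach is approached as far as the arm can. A call with a gripper value outside its range is refused whole. The fingers move at their own pace and stop on an object; the grip force is fixed at half the most. Time passes only in rows, so rows that repeat a pose let the fingers close. It gives the time, the measured TCP pose, the force and the opening at its end, in the units of the state.
- sense(): the state, without advancing time (a new reading comes with each control period).
- camera(name): name is "scene" or "side" or "wrist"; returns the picture (420x560x3 uint8, blue, green, red); there is no depth.
- get_calibration(name): a dict with "fx", "fy", "cx", "cy" (pixels), "extrinsics" (4x4, takes a point from world to camera coordinates). Camera axes: x right, y down, z forward; pixel columns grow to the right and rows downward; lengths in m; the calibration is good to about 2 mm. A picture is of the moment at which its call begins: read the wrist's pose just before it. get_calibration takes no time and is no camera call; for the wrist camera it gives the pose at the moment of the call.
- hand_in(): hands the job in, once; it reports no verdict.
The state is a dict: "time": time; "joint_pos": joint angles; "qd": joint speeds; "joint_torque": joint torques, N m; "ee_pos": TCP position; "tcp_rot": TCP orientation; "wrist_force": force on the tool from outside, world axes, zero at the start; "wrist_torque": the same for the moment, N m; "width": finger opening in m.
Only numpy, scipy, OpenCV 4.12 (cv2) and the standard library are available. Lean on these libraries where they do the work, as an engineer would, in place of code of your own. Each camera call takes 0.05 s, during which the arm holds its last target.

TASK

Fit the loose crank back onto the coffee mill: hold it upright over the mill with its hub on the sprung spindle, turn it under a light push until you feel the flat spindle click into the hub's slot, then lower the hub fully home on the metal collar and let go. Be gentle: the spindle is locked and must not be forced, neither pressed hard nor twisted once it has clicked in, and leave the other things on the counter where they are.

Things in the scene. Friction and masses are not known exactly. Their poses are not given: they have to be found in the camera images.
- crank: Loose crank, about 0.16 kg, standing on its hub; origin at the centre of the hub's underside, z up. Aluminium hub 44 x 44, 22 mm tall; blind slot in its underside 30 long (x) x 12 wide (y) x 16 mm deep, centred, so it fits either way round (half turn). A flat arm runs along -x at 10-16 mm height to a dark wooden knob 18 mm wide at x = -78 mm, top at 42 mm.
- crank_grip (a point): On the crank's axis, 45 mm above the hub's underside, in its copper-coloured upright finger grip: 40 mm long (crank x), 12 mm thick (y), from 22 to 51 mm above the underside. Pinch it across y from above. Axes as the crank's.
- mill: Fixed coffee mill: wooden box 120 x 120 x 98 mm, origin at the centre of its underside, z up, drawer with brass knob at -x. On it an aluminium cone ends in a flat round collar 56 mm across at 118 mm height; from its centre stands the spindle, a flat upright steel tongue 26 mm long, 9 mm thick, its top 12 mm above the collar.
- mill_seat (a point): Centre of the collar's flat top, on the spindle's axis, axes as the mill's; the crank's origin must come here. The tongue's long direction lies anywhere from 0.2 to 1.7 rad counterclockwise (seen from above) of the mill's x axis; this angle is not reported (see it from above or find it by feel). The spindle is locked against turning (up to 2.5 N m).
- spindle_axis (a point): Where the tongue's top rests, on the axis 12 mm above the collar (does not move). The tongue is sprung: 2 N starts it down, then 0.7 N per mm to a hard stop after 8 mm (4 mm above the collar, 7.5 N). With the slot over it (within 0.1 rad) it springs up into the slot, the push vanishes and the hub can go down to the collar. Crank on mill over 40 N is too much.
- red_cup: Bystander: red ceramic cup, 76 mm across, 75 mm tall, origin under its centre.
- tumbler: Bystander: clear glass tumbler, 68 mm across, 100 mm tall, origin under its centre.
- canister: Bystander: closed tin canister, 84 mm across, 120 mm tall, origin under its centre.
- teaspoon: Bystander: steel teaspoon 130 mm long lying on the counter along its x, under 25 mm high.
- coaster: Bystander: cork coaster 90 x 90 x 8 mm, origin under its centre.
- sponge_tin: Bystander: flat green tin 100 x 65 x 35 mm, origin under its centre.
Mind the look-alikes: they are no part of the job. Of the things that look like the mill, the middle-sized one is meant.

How it is judged:
On the way:
1. the crank is held upright above the mill's collar (z of crank in the frame of mill_seat above 0.008 m and horizontal distance between crank and mill_seat below 0.015 m and angle between crank's own z axis and vertical below 0.2 rad), for 0.1 s.
At the end, for the whole second after the job is handed in: The crank stands upright (within 0.06 rad) and still, its hub flat on the mill's collar (underside within 2 mm of the collar's height, centred within 5 mm), the tongue inside its slot, released by the robot (z of crank in the frame of mill_seat between -0.002 and 0.002 m and horizontal distance between crank and mill_seat below 0.005 m and angle between crank's own z axis and vertical below 0.06 rad and linear speed of crank below 0.02 m/s); the robot touches nothing.
It fails at once if the crank is forced against the mill (contact force over 40 N) (contact force between crank and mill above 40 N).
It fails at once if a bystander is moved by more than 30 mm (distance of any of red_cup, tumbler, canister, teaspoon, coaster, sponge_tin from where it was at the start of the episode above 0.03 m).
It also fails if it takes over 69 s, if anything falls off the work surface, if the arm or the gripper's body presses on something with over 40 N, if the wrist force passes 120 N, or if a joint passes its speed limit or range.

## Working session

There is one attempt and no reset: what is moved stays moved. The work goes in short steps, Python scripts to look and compute and a tool call to move; the robot and the scene stay as the last step left them, time stands still between calls to the robot, and variables do not carry over. Pictures are saved under pics/ and viewed, and the job is handed in when it is done.

Besides the shell and the picture viewer there is one more tool, called after ">>>" by a JSON object that holds its "method" and its "body". play_rows: Moves the arm, as the interface text tells. Its arguments: {"type":"object","properties":{"targets":{"type":"array"}},"required":["targets"]}

```bash
mkdir -p pics
cat > h.py <<'E'
import numpy as np,cv2
from bench import sense,camera,get_calibration
def ray(name_or_cal,u,v):
    c=get_calibration(name_or_cal) if isinstance(name_or_cal,str) else name_or_cal
    E=np.array(c["extrinsics"]);R=E[:3,:3];t=E[:3,3]
    d=R.T@np.array([(u-c["cx"])/c["fx"],(v-c["cy"])/c["fy"],1.]);return -R.T@t,d/np.linalg.norm(d)
def onplane(n,u,v,z):
    o,d=ray(n,u,v);return o+d*(z-o[2])/d[2]
def proj(n,p):
    c=get_calibration(n) if isinstance(n,str) else n
    E=np.array(c["extrinsics"]);q=E[:3,:3]@np.asarray(p)+E[:3,3];return np.array([c["fx"]*q[0]/q[2]+c["cx"],c["fy"]*q[1]/q[2]+c["cy"]])
def tri(a,ua,b,ub):
    o1,d1=ray(a,*ua);o2,d2=ray(b,*ub)
    s=np.linalg.lstsq(np.c_[d1,-d2],o2-o1,rcond=None)[0]
    p,q=o1+d1*s[0],o2+d2*s[1];return (p+q)/2,np.linalg.norm(p-q)
E
python3 - <<'E'
from h import *
for n in("scene","side","wrist"):
    cv2.imwrite(f"pics/{n}0.png",camera(n))
s=sense();print(s["time"],s["ee_pos"],s["tcp_rot"],s["width"],s["wrist_force"])
for n in("scene","side","wrist"):
    o,d=ray(n,280,210);print(n,o.round(3),d.round(3),get_calibration(n)["fx"])
E
```

```text
0.15 [ 0.24633433 -0.60117508  0.23083144] [ 9.81159255e-01  1.93200171e-01 -6.48679121e-05 -4.54459341e-04] 0.08536292338938056 [ 0.20255251 -0.15956232  0.11202878]
scene [0.996 0.244 0.925] [-0.491 -0.239 -0.838] 382.1289258439273
side [0.355 0.983 0.79 ] [ 0.145 -0.819 -0.555] 397.86184234797713
wrist [ 0.318 -0.571  0.373] [-0.275 -0.104 -0.956] 364.8385671911939
```

View pics/scene0.png

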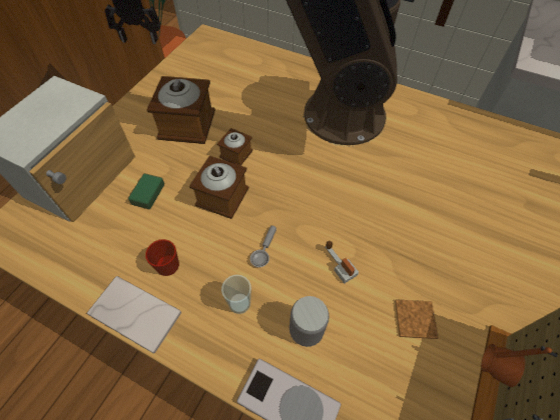

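View pics/side0.png

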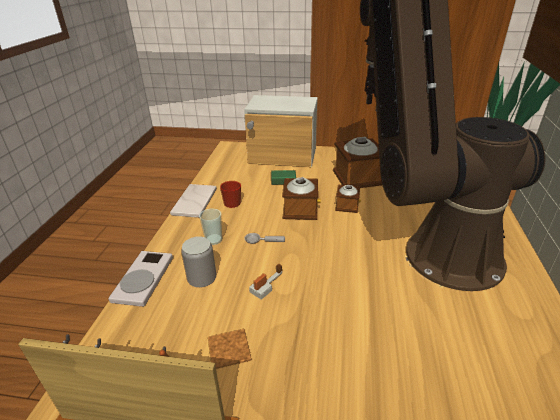

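View pics/wrist0.png

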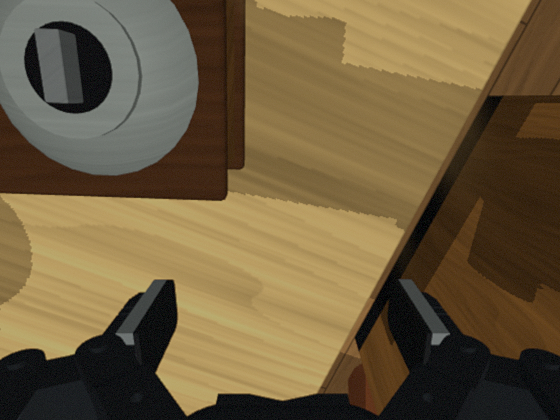

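Three mill-like things in the scene view: a large one at (182,108), a small one at (235,146) and a middle-sized one at (219,185). I take the one at (219,185) as the target. I'll confirm that with an enlarged crop and by checking its size. The crank is at (342,262).

Run:
```python
from h import *
a=cv2.imread("pics/scene0.png");b=cv2.imread("pics/side0.png")
f=lambda im,x,y,w,h,s:cv2.resize(im[y:y+h,x:x+w],None,fx=s,fy=s,interpolation=cv2.INTER_CUBIC)
cv2.imwrite("pics/c1.png",np.hstack([f(a,140,70,120,150,4)[:600,:400] if 0 else f(a,180,120,80,100,5),f(a,310,225,70,100,5)]))
cv2.imwrite("pics/c2.png",np.hstack([f(b,275,165,90,60,4),f(b,240,250,60,60,4)]))
```

```text
(no output)
```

View pics/c1.png

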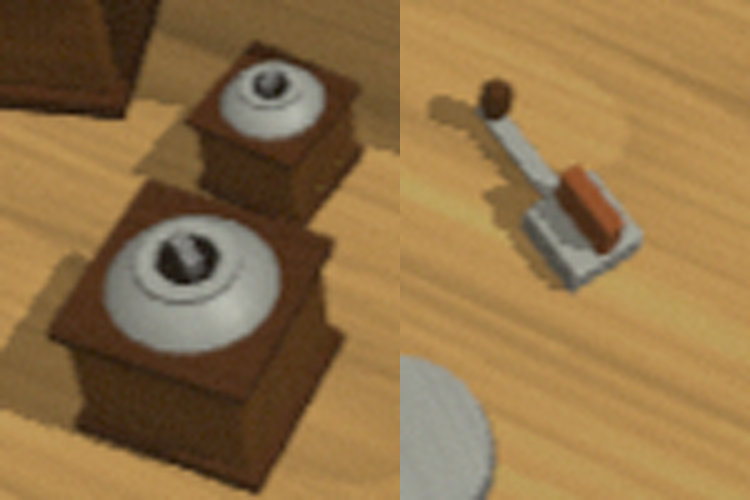

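View pics/c2.png

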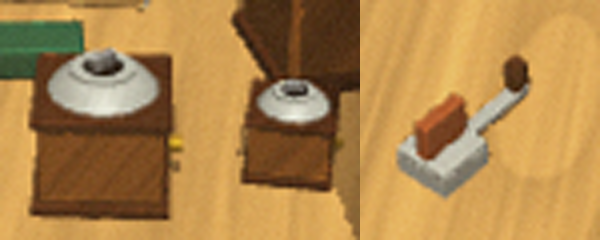

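The crops show the middle mill with its collar centre at scene (217,172), its dark well with the tongue, and a visible brass knob. The crank is at scene (343,262), its arm pointing to the knob at (329,245). Next I'll compute positions.

Run:
```python
from h import *
P=lambda x,y,z:onplane("scene",180+x/5,120+y/5,z).round(4)
c=[P(*q,.098) for q in((150,182),(332,243),(245,402),(50,332))]
print("mill corners",*c,[np.linalg.norm(c[i]-c[i-1]).round(3) for i in range(4)],np.mean(c,0))
print("collar",P(187,262,.118))
C=lambda x,y,z:onplane("scene",310+(x-400)/5,225+y/5,z).round(4)
h=[C(*q,.022) for q in((522,222),(573,283),(642,235))];print("hub",*h,(h[0]+h[2])/2,[np.linalg.norm(h[1]-h[i]) for i in(0,2)])
e=[C(573,173,.051),C(607,247,.051)];print("grip top",e,(e[0]+e[1])/2,np.linalg.norm(e[0]-e[1]))
k=C(497,88,.042);print("knob",k)
v=(h[0]+h[2])/2-k;print(np.degrees(np.arctan2(v[1],v[0])),np.linalg.norm(v[:2]))
# side two-view
print("grip tri",tri("scene",(310+190/5,225+209/5),"side",(240+(440-360)/4,250+112/4)))
print("collar tri",tri("scene",(180+187/5,120+262/5),"side",(275+102/4,165+64/4)))
s=sense();from scipy.spatial.transform import Rotation as R
print(R.from_quat(s["tcp_rot"]).as_matrix().round(3))
for n,u,z in(("cup",(163,268),0),("tumbler",(238,305),0),("canister",(309,305),.12),("spoon",(264,245),0)):print(n,onplane("scene",*u,z).round(3))
```

```text
mill corners [ 0.439  -0.2521  0.098 ] [ 0.4306 -0.1375  0.098 ] [ 0.5451 -0.1251  0.098 ] [ 0.5538 -0.2424  0.098 ] [np.float64(0.115), np.float64(0.115), np.float64(0.115), np.float64(0.118)] [ 0.492125 -0.189275  0.098   ]
collar [ 0.4915 -0.1915  0.118 ]
hub [0.5645 0.1914 0.022 ] [0.5836 0.2267 0.022 ] [0.5433 0.2484 0.022 ] [0.5539 0.2199 0.022 ] [np.float64(0.040136018736292245), np.float64(0.04577095148672354)]
grip top [array([0.542 , 0.2058, 0.051 ]), array([0.5717, 0.2352, 0.051 ])] [0.55685 0.2205  0.051  ] 0.04179054917083522
knob [0.5098 0.1522 0.042 ]
56.91964827162601 0.08079665834674105
grip tri (array([0.55106289, 0.21860617, 0.04582942]), np.float64(0.0060839376372759475))
collar tri (array([ 0.4900312 , -0.19262434,  0.118047  ]), np.float64(0.002939992981577534))
[[ 0.925  0.379 -0.   ]
 [ 0.379 -0.925  0.001]
 [ 0.    -0.001 -1.   ]]
cup [ 0.756 -0.212  0.   ]
tumbler [0.752 0.014 0.   ]
canister [0.714 0.18  0.12 ]
spoon [ 0.575 -0.008  0.   ]
```

Mill check: the top's edges measure about 115–118 mm, matching the 120 mm box, with the collar at (0.491,-0.192) from both views. The crank is near (0.555,0.220). I'll first move over the mill to look at the tongue with the wrist camera.

>>> {"method": "play_rows", "body": {"targets": [{"offset": [0.02, 0.035, 0.02], "spin": 0, "hand": 0}, {"offset": [0.045, 0.07, 0.04], "spin": 0, "hand": 0}, {"offset": [0.065, 0.105, 0.05], "spin": 0, "hand": 0}, {"offset": [0.085, 0.14, 0.06], "spin": 0, "hand": 0}, {"offset": [0.105, 0.175, 0.06], "spin": 0, "hand": 0}, {"offset": [0.125, 0.21, 0.06], "spin": 0, "hand": 0}, {"offset": [0.145, 0.245, 0.06], "spin": 0, "hand": 0}, {"offset": [0.165, 0.28, 0.06], "spin": 0, "hand": 0}, {"offset": [0.185, 0.315, 0.06], "spin": 0, "hand": 0}, {"offset": [0.205, 0.35, 0.06], "spin": 0, "hand": 0}]}}

```text
time: 0.98
ee_pos: [0.4516, -0.2495, 0.2909]
tcp_rot: [0.981, 0.193, -0.0, -0.0]
wrist_force: [1.4, -1.5, -0.0]
width: 0.0855
```

>>> {"method": "play_rows", "body": {"targets": [{"offset": [0.02, 0.035, 0], "spin": 0, "hand": 0}, {"offset": [0.03, 0.06, 0], "spin": 0, "hand": 0}, {"offset": [0.03, 0.06, 0], "spin": 0, "hand": 0}, {"offset": [0.03, 0.06, 0], "spin": 0, "hand": 0}]}}

```text
time: 1.32
ee_pos: [0.482, -0.1881, 0.2907]
tcp_rot: [0.981, 0.195, -0.0, -0.0]
wrist_force: [-0.3, -0.9, -0.4]
width: 0.0856
```

Run:
```python
from h import *
s=sense();print(s["time"],s["ee_pos"],np.abs(s["qd"]).max())
import json;c=get_calibration("wrist");json.dump({k:np.array(v).tolist() for k,v in c.items()},open("w1.json","w"))
cv2.imwrite("pics/wrist1.png",camera("wrist"))
```

```text
1.3167 [ 0.48200714 -0.18813802  0.29074893] 0.04763422897898447
```

View pics/wrist1.png

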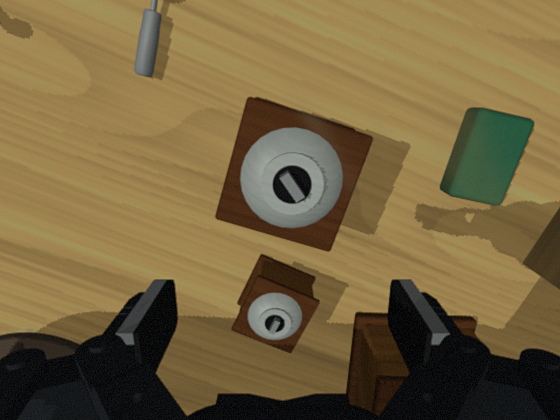

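The wrist view shows the middle mill with its top corners at (250,98), (372,136), (331,250) and (216,217), and its collar at (293,184). The tongue is a light bar in the dark well. I'll segment the tongue and collar.

Run:
```python
from h import *
import json
c=json.load(open("w1.json"));im=cv2.imread("pics/wrist1.png")
cr=cv2.resize(im[140:230,245:345],None,fx=6,fy=6,interpolation=cv2.INTER_CUBIC);cv2.imwrite("pics/c3.png",cr)
k=[onplane(c,*q,.098) for q in((250,98),(372,136),(331,250),(216,217))]
print(np.round(k,4),np.mean(k,0).round(4),[np.linalg.norm(k[i]-k[i-1]).round(3) for i in range(4)],[np.degrees(np.arctan2(*(k[i]-k[i-1])[1::-1])).round(1) for i in range(4)])
g=cv2.cvtColor(im,cv2.COLOR_BGR2GRAY)
w=g[140:230,245:345]
m=np.zeros(w.shape,np.uint8);m[20:68,24:74]=1
dark=((w<70)&(m>0)).astype(np.uint8)
cs,_=cv2.findContours(dark,cv2.RETR_EXTERNAL,cv2.CHAIN_APPROX_NONE);h=max(cs,key=cv2.contourArea);hull=cv2.convexHull(h)
print("well ell",cv2.fitEllipse(hull))
e=cv2.fitEllipse(hull)[0];print("well centre at .118 /.11",onplane(c,245+e[0],140+e[1],.118).round(4))
wm=np.zeros_like(dark);cv2.fillConvexPoly(wm,hull,1);wm=cv2.erode(wm,np.ones((3,3)))
for th in(80,100,120):
    t=((w>th)&(wm>0)).astype(np.uint8);cs,_=cv2.findContours(t,cv2.RETR_EXTERNAL,cv2.CHAIN_APPROX_NONE);b=max(cs,key=cv2.contourArea);r=cv2.minAreaRect(b);bx=cv2.boxPoints(r)
    p=[onplane(c,245+x,140+y,.13) for x,y in bx];L=[np.linalg.norm(p[i]-p[i-1]) for i in range(4)]
    i=int(np.argmax(L));v=p[i]-p[i-1];print(th,r,np.round(L,4),"ang",np.degrees(np.arctan2(v[1],v[0]))%180,"c",np.mean(p,0).round(4))
```

```text
[[ 0.5419 -0.1313  0.098 ]
 [ 0.5535 -0.2447  0.098 ]
 [ 0.4381 -0.2574  0.098 ]
 [ 0.4269 -0.1403  0.098 ]] [ 0.4901 -0.1934  0.098 ] [np.float64(0.115), np.float64(0.114), np.float64(0.116), np.float64(0.118)] [np.float64(4.5), np.float64(-84.1), np.float64(-173.7), np.float64(95.5)]
well ell ((46.67329406738281, 44.137535095214844), (37.29713821411133, 38.32103729248047), 92.21820068359375)
well centre at .118 /.11 [ 0.489  -0.1929  0.118 ]
80 ((46.69230651855469, 47.03845977783203), (29.67646026611328, 10.539304733276367), 56.3099365234375) [0.0259 0.0089 0.0257 0.0091] ang 55.6526920576485 c [ 0.489  -0.1927  0.13  ]
100 ((46.77585983276367, 47.31033706665039), (29.201984405517578, 9.88850212097168), 55.491477966308594) [0.0255 0.0084 0.0253 0.0086] ang 56.46912435332659 c [ 0.4888 -0.1929  0.13  ]
120 ((46.77181625366211, 47.45973205566406), (27.853885650634766, 8.601934432983398), 55.00798034667969) [0.0243 0.0073 0.0242 0.0074] ang 56.96763468229185 c [ 0.4887 -0.1929  0.13  ]
```

View pics/c3.png

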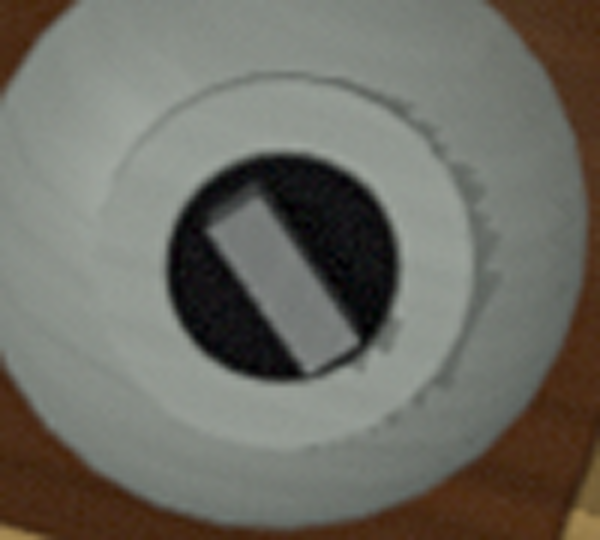

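The tongue measures 25.7 x 8.9 mm against a real 26 x 9, at about 56.5° world, centred at (0.489,-0.193). The well centre agrees. Next I'll move over the crank.

>>> {"method": "play_rows", "body": {"targets": [{"offset": [0.01, 0.04, 0], "spin": 3, "hand": 0}, {"offset": [0.02, 0.08, 0], "spin": 6, "hand": 0}, {"offset": [0.025, 0.12, 0], "spin": 9, "hand": 0}, {"offset": [0.03, 0.16, 0], "spin": 12, "hand": 0}, {"offset": [0.04, 0.2, 0], "spin": 15, "hand": 0}, {"offset": [0.045, 0.24, 0], "spin": 18, "hand": 0}, {"offset": [0.05, 0.28, -0.01], "spin": 21, "hand": 0}, {"offset": [0.06, 0.32, -0.02], "spin": 24, "hand": 0}, {"offset": [0.065, 0.36, -0.03], "spin": 27, "hand": 0}, {"offset": [0.07, 0.395, -0.04], "spin": 29, "hand": 0}]}}

```text
time: 2.2
ee_pos: [0.5523, 0.2067, 0.2503]
tcp_rot: [0.901, 0.434, -0.0, -0.0]
wrist_force: [0.9, -0.1, -0.1]
width: 0.0856
```

>>> {"method": "play_rows", "body": {"targets": [{"offset": [0, 0.01, -0.03], "spin": 0, "hand": 0}, {"offset": [0, 0.01, -0.03], "spin": 0, "hand": 0}, {"offset": [0, 0.01, -0.03], "spin": 0, "hand": 0}]}}

```text
time: 2.45
ee_pos: [0.5517, 0.2156, 0.2189]
tcp_rot: [0.901, 0.434, -0.002, -0.0]
wrist_force: [0.5, -0.0, 0.9]
width: 0.0852
```

Run:
```python
from h import *
s=sense();print(s["time"],s["ee_pos"],np.abs(s["qd"]).max(),s["joint_pos"])
import json;c=get_calibration("wrist");json.dump({k:np.array(v).tolist() for k,v in c.items()},open("w2.json","w"))
im=camera("wrist");cv2.imwrite("pics/wrist2.png",im)
```

```text
2.45 [0.55166531 0.21564219 0.21886155] 0.03865296052585513 [3.21379940e-01 4.14525598e-01 1.74296218e+00 1.40135919e-04
 9.87875363e-01 9.94390171e-01]
```

View pics/wrist2.png

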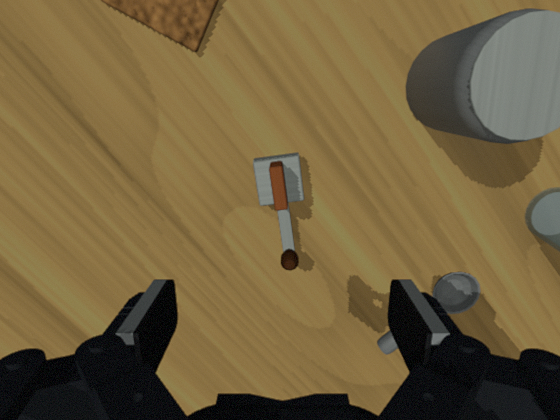

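The crank's hub is at wrist (279,180), the copper grip runs from (277,165) to (282,207), and the knob is at (290,260). I'll measure these.

Run:
```python
from h import *
import json
c=json.load(open("w2.json"));im=cv2.imread("pics/wrist2.png")
x0,y0=235,140
w=im[y0:y0+135,x0:x0+90];cv2.imwrite("pics/c4.png",cv2.resize(w,None,fx=4.4,fy=4.4,interpolation=cv2.INTER_CUBIC))
hsv=cv2.cvtColor(w,cv2.COLOR_BGR2HSV)
m1=(hsv[...,1]<70)&(hsv[...,2]>110)
r=(hsv[...,0]<12)&(hsv[...,1]>130)&(hsv[...,2]>85)
for n,m,z in(("hub+arm",m1,.02),("grip",r,.051)):
    n_,lab,st,ce=cv2.connectedComponentsWithStats(m.astype(np.uint8));
    for i in np.argsort(-st[1:,4])[:3]+1:
        pts=np.argwhere(lab==i)[:,::-1].astype(np.float32);R=cv2.minAreaRect(pts);bx=cv2.boxPoints(R)+[x0,y0]
        p=np.array([onplane(c,*q,z) for q in bx]);e=p-np.roll(p,1,0)
        print(n,st[i],np.mean(p,0).round(4),np.linalg.norm(e,axis=1).round(4),(np.degrees(np.arctan2(e[:,1],e[:,0]))%180).round(1))
```

```text
hub+arm [ 18  16  50  50 993] [0.5487 0.2206 0.02  ] [0.0446 0.0426 0.0444 0.0443] [ 57.2 148.7  59.4 149. ]
hub+arm [ 42  70  17  41 447] [0.5232 0.1766 0.02  ] [0.0429 0.0112 0.0428 0.0116] [ 59.  150.1  59.6 150.4]
grip [ 38  43  14  27 134] [0.5454 0.2137 0.051 ] [0.0235 0.0105 0.0235 0.0107] [ 59.  149.9  59.5 150.1]
grip [35 30 14 12 38] [0.5552 0.2295 0.051 ] [0.0141 0.0051 0.014  0.0051] [112.   22.3 112.1  23. ]
grip [39 26  8  8 24] [0.5605 0.2332 0.051 ] [0.0067 0.0049 0.0067 0.0049] [96.1  6.6 96.2  6.9]
```

View pics/c4.png

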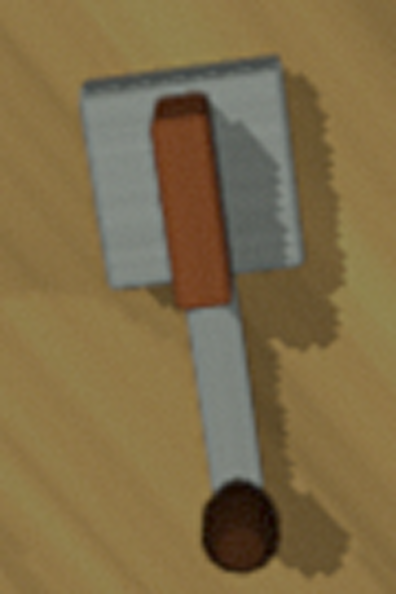

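Run:
```python
from h import *
import json
c=json.load(open("w2.json"))
def f(pts,z):
    p=np.array([onplane(c,235+x/4.4,140+y/4.4,z) for x,y in pts]);e=p-np.roll(p,1,0)
    print(p.mean(0).round(4),np.linalg.norm(e,axis=1).round(4),(np.degrees(np.arctan2(e[:,1],e[:,0]))%180).round(1))
f([(152,130),(208,118),(232,300),(178,308)],.051)
f([(83,97),(280,68),(302,262),(110,288)],.022)
k=onplane(c,235+240/4.4,140+550/4.4,.042);print(k)
```

```text
[0.5494 0.2192 0.051 ] [0.0367 0.0112 0.0373 0.011 ] [ 59.1 153.8  59.  150.4]
[0.5496 0.2197 0.022 ] [0.0425 0.0421 0.0428 0.0426] [ 58.2 149.9  58.8 149.6]
[0.50912219 0.15248312 0.042     ]
```

The grip and hub agree: crank at (0.5495,0.2195), yaw 59°. I'll descend with spin +7.6° to TCP z≈0.027, which puts the grasp point about 46 mm up.

>>> {"method": "play_rows", "body": {"targets": [{"offset": [-0.002, 0.004, -0.03], "spin": 4, "hand": 0}, {"offset": [-0.002, 0.004, -0.06], "spin": 7.6, "hand": 0}, {"offset": [-0.002, 0.004, -0.09], "spin": 7.6, "hand": 0}, {"offset": [-0.002, 0.004, -0.12], "spin": 7.6, "hand": 0}, {"offset": [-0.002, 0.004, -0.145], "spin": 7.6, "hand": 0}, {"offset": [-0.002, 0.004, -0.165], "spin": 7.6, "hand": 0}, {"offset": [-0.002, 0.004, -0.18], "spin": 7.6, "hand": 0}, {"offset": [-0.002, 0.004, -0.188], "spin": 7.6, "hand": 0}, {"offset": [-0.002, 0.004, -0.191], "spin": 7.6, "hand": 0}, {"offset": [-0.002, 0.004, -0.191], "spin": 7.6, "hand": 0}]}}

```text
time: 3.33
ee_pos: [0.5512, 0.2185, 0.0298]
tcp_rot: [0.871, 0.492, -0.001, -0.0]
wrist_force: [-0.5, 0.4, 0.4]
width: 0.0851
```

Run:
```python
from h import *
s=sense();print(s["time"],s["ee_pos"],s["wrist_force"])
cv2.imwrite("pics/wrist3.png",camera("wrist"))
```

```text
3.3333 [0.55116623 0.21848356 0.02982395] [-0.45119741  0.38281085  0.417137  ]
```

View pics/wrist3.png

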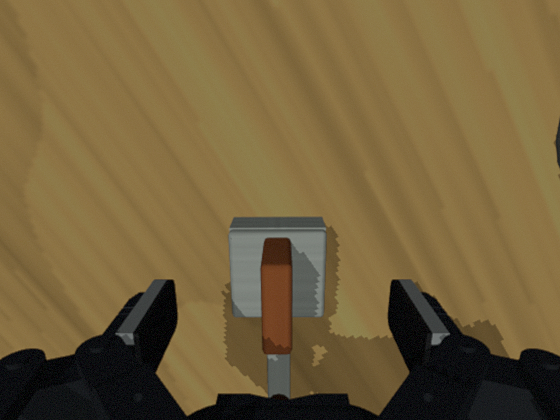

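The grip sits square between the jaws, with its centre at u≈277 against the jaw centre at 283, about 2 mm off. I'll correct that and close.

>>> {"method": "play_rows", "body": {"targets": [{"offset": [-0.002, 0.001, -0.003], "spin": 0, "hand": 0}, {"offset": [-0.002, 0.001, -0.003], "spin": 0, "hand": 0.4}, {"offset": [-0.002, 0.001, -0.003], "spin": 0, "hand": 0.7}, {"offset": [-0.002, 0.001, -0.003], "spin": 0, "hand": 1}, {"offset": [-0.002, 0.001, -0.003], "spin": 0, "hand": 1}, {"offset": [-0.002, 0.001, -0.003], "spin": 0, "hand": 1}, {"offset": [-0.002, 0.001, -0.003], "spin": 0, "hand": 1}, {"offset": [-0.002, 0.001, -0.003], "spin": 0, "hand": 1}, {"offset": [-0.002, 0.001, -0.003], "spin": 0, "hand": 1}, {"offset": [-0.002, 0.001, -0.003], "spin": 0, "hand": 1}]}}

```text
time: 4.22
ee_pos: [0.5495, 0.2199, 0.0275]
tcp_rot: [0.871, 0.492, 0.0, 0.0]
wrist_force: [-1.7, 1.3, 5.5]
width: 0.0108
```

>>> {"method": "play_rows", "body": {"targets": [{"offset": [0, 0, 0], "spin": 0, "hand": 1}, {"offset": [0, 0, 0], "spin": 0, "hand": 1}, {"offset": [0, 0, 0], "spin": 0, "hand": 1}, {"offset": [0, 0, 0], "spin": 0, "hand": 1}]}}

```text
time: 4.55
ee_pos: [0.5495, 0.22, 0.0275]
tcp_rot: [0.871, 0.492, 0.0, 0.0]
wrist_force: [-1.1, 0.3, 2.9]
width: 0.011
```

Run:
```python
from h import *
s=sense();print(s["time"],s["ee_pos"],s["wrist_force"],s["width"],s["tcp_rot"])
```

```text
4.55 [0.54952023 0.21995336 0.02751781] [-1.05107259  0.32899028  2.87522314] 0.010953107105135767 [8.70637116e-01 4.91925814e-01 2.53412788e-05 7.33318481e-05]
```

Gripped: width 11 mm on the 12 mm grip, with the underside at TCP z − 0.0275. I'll lift and carry it toward the mill.

>>> {"method": "play_rows", "body": {"targets": [{"offset": [0, 0, 0.02], "spin": 0, "hand": 1}, {"offset": [0, 0, 0.05], "spin": 0, "hand": 1}, {"offset": [0, 0, 0.085], "spin": 0, "hand": 1}, {"offset": [0, -0.005, 0.12], "spin": 0, "hand": 1}, {"offset": [-0.003, -0.02, 0.15], "spin": 0, "hand": 1}, {"offset": [-0.005, -0.045, 0.17], "spin": 0, "hand": 1}, {"offset": [-0.01, -0.075, 0.18], "spin": 0, "hand": 1}, {"offset": [-0.015, -0.11, 0.18], "spin": 0, "hand": 1}, {"offset": [-0.02, -0.145, 0.18], "spin": 0, "hand": 1}, {"offset": [-0.025, -0.18, 0.18], "spin": 0, "hand": 1}]}}

```text
time: 5.38
ee_pos: [0.5239, 0.0386, 0.2077]
tcp_rot: [0.87, 0.492, 0.0, 0.0]
wrist_force: [1.3, -0.7, -1.7]
width: 0.0108
```

>>> {"method": "play_rows", "body": {"targets": [{"offset": [-0.005, -0.035, 0], "spin": 0, "hand": 1}, {"offset": [-0.01, -0.07, 0], "spin": 0, "hand": 1}, {"offset": [-0.015, -0.105, 0], "spin": 0, "hand": 1}, {"offset": [-0.02, -0.14, 0], "spin": -1, "hand": 1}, {"offset": [-0.025, -0.17, 0], "spin": -2, "hand": 1}, {"offset": [-0.03, -0.195, 0], "spin": -2, "hand": 1}, {"offset": [-0.034, -0.215, 0], "spin": -2, "hand": 1}, {"offset": [-0.035, -0.225, 0], "spin": -2, "hand": 1}, {"offset": [-0.035, -0.225, 0], "spin": -2, "hand": 1}, {"offset": [-0.035, -0.225, 0], "spin": -2, "hand": 1}]}}

```text
time: 6.22
ee_pos: [0.4888, -0.1863, 0.2075]
tcp_rot: [0.879, 0.476, 0.0, -0.0]
wrist_force: [-0.1, 0.1, -1.6]
width: 0.0104
```

Run:
```python
from h import *
s=sense();q=s["tcp_rot"];print(s["time"],s["ee_pos"],s["wrist_force"],s["width"],np.degrees(2*np.arctan2(q[1],q[0])))
ims=[camera(n) for n in("scene","side","wrist")]
cv2.imwrite("pics/w4.png",ims[2])
cv2.imwrite("pics/ss4.png",np.hstack([cv2.resize(ims[0][110:220,160:280],None,fx=3.3,fy=3.3,interpolation=2),cv2.resize(ims[1][110:220,240:360],None,fx=3.3,fy=3.3,interpolation=2)]))
```

```text
6.2167 [ 0.48879182 -0.18631157  0.20748906] [-0.11813602  0.08586263 -1.57991979] 0.010354464383438072 56.9002554565102
```

View pics/w4.png

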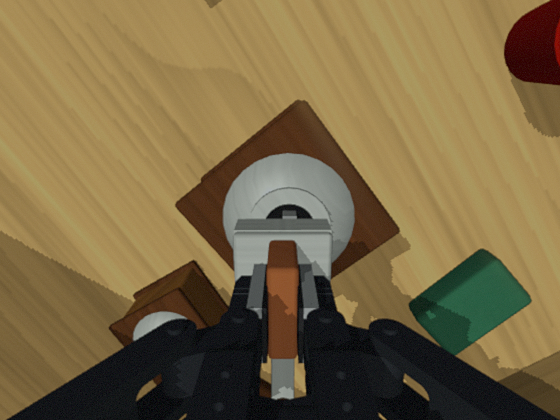

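View pics/ss4.png

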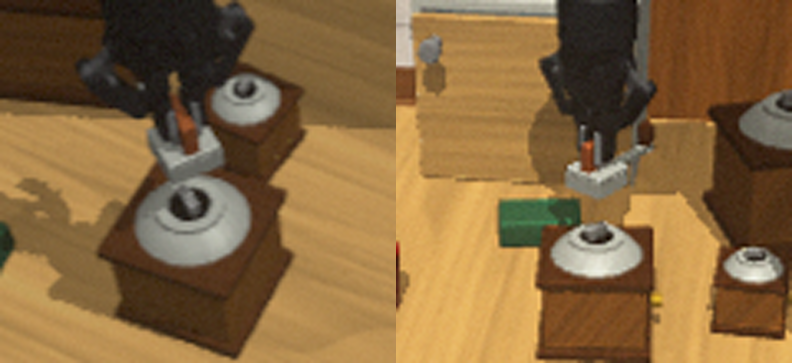

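The wrist view shows the crank held square, with the hub's front edge at v≈220–233 and the collar with tongue just beyond at (290,205). The other two views show it upright above the middle mill. I'll check the hub's offset relative to the TCP.

Run:
```python
from h import *
s=sense();q=s["tcp_rot"];T=s["ee_pos"];a=2*np.arctan2(q[1],q[0]);X=np.array([np.cos(a),np.sin(a),0]);Y=np.array([X[1],-X[0],0])
im=cv2.imread("pics/w4.png");cv2.imwrite("pics/c5.png",cv2.resize(im[180:300,220:345],None,fx=5,fy=5,interpolation=2))
for u,v,z in((235,220,.180),(331,220,.180),(234,232,.202),(332,233,.202)):
    p=onplane("wrist",u,v,z)-T;print(u,v,(p@X).round(4),(p@Y).round(4))
```

```text
235 220 0.0207 -0.0236
331 220 0.0208 0.0235
234 232 0.0227 -0.0213
332 233 0.0223 0.021
```

View pics/c5.png

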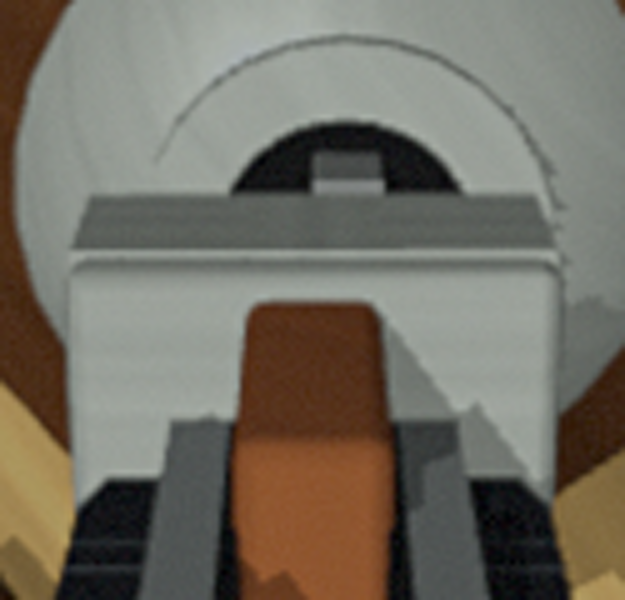

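The hub is centred on the TCP within about 1 mm, and the tongue is parallel to the crank's x. I'll centre over the axis and lower to just above the tongue, which I expect to touch at TCP z≈0.1575.

>>> {"method": "play_rows", "body": {"targets": [{"offset": [0, -0.004, -0.01], "spin": 0, "hand": 1}, {"offset": [0, -0.0065, -0.025], "spin": 0, "hand": 1}, {"offset": [0, -0.0065, -0.035], "spin": 0, "hand": 1}, {"offset": [0, -0.0065, -0.041], "spin": 0, "hand": 1}, {"offset": [0, -0.0065, -0.041], "spin": 0, "hand": 1}, {"offset": [0, -0.0065, -0.041], "spin": 0, "hand": 1}, {"offset": [0, -0.0065, -0.041], "spin": 0, "hand": 1}]}}

```text
time: 6.95
ee_pos: [0.4893, -0.1918, 0.1669]
tcp_rot: [0.879, 0.477, 0.0, 0.0]
wrist_force: [-0.3, -0.9, -2.7]
width: 0.0109
```

>>> {"method": "play_rows", "body": {"targets": [{"offset": [0, 0, -0.003], "spin": 0, "hand": 1}, {"offset": [0, 0, -0.006], "spin": 0, "hand": 1}, {"offset": [0, 0, -0.009], "spin": 0, "hand": 1}, {"offset": [0, 0, -0.011], "spin": 0, "hand": 1}, {"offset": [0, 0, -0.011], "spin": 0, "hand": 1}, {"offset": [0, 0, -0.011], "spin": 0, "hand": 1}]}}

```text
time: 7.45
ee_pos: [0.4892, -0.1918, 0.1558]
tcp_rot: [0.879, 0.477, 0.0, 0.0]
wrist_force: [-0.1, -1.1, -1.4]
width: 0.011
```

Run:
```python
from h import *
s=sense();q=s["tcp_rot"];print(s["time"],s["ee_pos"],s["wrist_force"],s["wrist_torque"],s["width"],np.degrees(2*np.arctan2(q[1],q[0])))
```

```text
7.45 [ 0.48917003 -0.19181486  0.15576987] [-0.0728953  -1.07811993 -1.40148715] [ 0.03152156 -0.05092892  0.024648  ] 0.010986297552967202 57.031117840668834
```

At TCP z 0.1558, below the expected contact height, the wrist force is still only the crank's weight, so the tongue appears to be in the slot. I'll continue gently.

>>> {"method": "play_rows", "body": {"targets": [{"offset": [0, -0.001, -0.001], "spin": 0, "hand": 1}, {"offset": [0, -0.001, -0.002], "spin": 0, "hand": 1}, {"offset": [0, -0.001, -0.003], "spin": 0, "hand": 1}, {"offset": [0, -0.001, -0.004], "spin": 0, "hand": 1}, {"offset": [0, -0.001, -0.004], "spin": 0, "hand": 1}, {"offset": [0, -0.001, -0.004], "spin": 0, "hand": 1}]}}

```text
time: 7.95
ee_pos: [0.4891, -0.1928, 0.1517]
tcp_rot: [0.879, 0.477, 0.0, -0.0]
wrist_force: [0.4, -0.2, -2.0]
width: 0.0107
```

>>> {"method": "play_rows", "body": {"targets": [{"offset": [0, 0, -0.001], "spin": 0, "hand": 1}, {"offset": [0, 0, -0.002], "spin": 0, "hand": 1}, {"offset": [0, 0, -0.003], "spin": 0, "hand": 1}, {"offset": [0, 0, -0.004], "spin": 0, "hand": 1}, {"offset": [0, 0, -0.004], "spin": 0, "hand": 1}, {"offset": [0, 0, -0.004], "spin": 0, "hand": 1}]}}

```text
time: 8.45
ee_pos: [0.4891, -0.1928, 0.1476]
tcp_rot: [0.879, 0.477, 0.0, -0.0]
wrist_force: [0.3, -0.8, -2.7]
width: 0.0107
```

Run:
```python
from h import *
s=sense();q=s["tcp_rot"];print(s["time"],s["ee_pos"],s["wrist_force"],s["wrist_torque"],s["width"],np.degrees(2*np.arctan2(q[1],q[0])))
```

```text
8.45 [ 0.48913473 -0.19275939  0.14764229] [ 0.31971158 -0.82099687 -2.66356533] [-0.01539819  0.01728753 -0.01494007] 0.01065731592430865 57.032981755859765
```

At z 0.1476 there is still no push. The tongue's hard stop would have shown at 0.1495, so it is definitely in the slot. The last millimetres go down in small steps until the collar is felt.

>>> {"method": "play_rows", "body": {"targets": [{"offset": [0, 0, -0.0005], "spin": 0, "hand": 1}, {"offset": [0, 0, -0.001], "spin": 0, "hand": 1}, {"offset": [0, 0, -0.0013], "spin": 0, "hand": 1}, {"offset": [0, 0, -0.0013], "spin": 0, "hand": 1}]}}

```text
time: 8.78
ee_pos: [0.4891, -0.1927, 0.1462]
tcp_rot: [0.879, 0.477, 0.0, -0.0]
wrist_force: [0.6, -0.1, -2.0]
width: 0.011
```

>>> {"method": "play_rows", "body": {"targets": [{"offset": [0, 0, -0.0005], "spin": 0, "hand": 1}, {"offset": [0, 0, -0.0005], "spin": 0, "hand": 1}, {"offset": [0, 0, -0.0005], "spin": 0, "hand": 1}]}}

```text
time: 9.03
ee_pos: [0.4891, -0.1927, 0.1457]
tcp_rot: [0.879, 0.477, 0.0, -0.0]
wrist_force: [-0.2, -0.2, -0.6]
width: 0.0108
```

>>> {"method": "play_rows", "body": {"targets": [{"offset": [0, 0, -0.0004], "spin": 0, "hand": 1}, {"offset": [0, 0, -0.0004], "spin": 0, "hand": 1}, {"offset": [0, 0, -0.0004], "spin": 0, "hand": 1}]}}

```text
time: 9.28
ee_pos: [0.4891, -0.1927, 0.1455]
tcp_rot: [0.879, 0.477, 0.0, -0.0]
wrist_force: [-1.0, 1.0, 3.3]
width: 0.0107
```

Run:
```python
from h import *
s=sense();print(s["ee_pos"],s["wrist_force"])
```

```text
[ 0.48910494 -0.19269291  0.14549266] [-0.99056381  1.02013005  3.28113744]
```

Collar contact came at TCP z 0.1455, exactly the predicted height, with about 5 N. I'll release and then rise.

>>> {"method": "play_rows", "body": {"targets": [{"offset": [0, 0, 0], "spin": 0, "hand": 0.8}, {"offset": [0, 0, 0], "spin": 0, "hand": 0.6}, {"offset": [0, 0, 0], "spin": 0, "hand": 0.5}, {"offset": [0, 0, 0], "spin": 0, "hand": 0.4}, {"offset": [0, 0, 0], "spin": 0, "hand": 0.4}, {"offset": [0, 0, 0], "spin": 0, "hand": 0.4}]}}

```text
time: 9.78
ee_pos: [0.4891, -0.1927, 0.1455]
tcp_rot: [0.879, 0.477, 0.0, -0.0]
wrist_force: [-0.0, -0.4, -0.3]
width: 0.0517
```

>>> {"method": "play_rows", "body": {"targets": [{"offset": [0, 0, 0.01], "spin": 0, "hand": 0.4}, {"offset": [0, 0, 0.03], "spin": 0, "hand": 0.4}, {"offset": [0, 0, 0.06], "spin": 0, "hand": 0.4}, {"offset": [0, 0, 0.09], "spin": 0, "hand": 0.4}, {"offset": [0, 0, 0.12], "spin": 0, "hand": 0.4}, {"offset": [0, 0, 0.15], "spin": 0, "hand": 0.4}, {"offset": [0, 0, 0.15], "spin": 0, "hand": 0.4}, {"offset": [0, 0, 0.15], "spin": 0, "hand": 0.4}]}}

```text
time: 10.45
ee_pos: [0.4899, -0.1931, 0.2978]
tcp_rot: [0.879, 0.477, 0.001, 0.001]
wrist_force: [0.1, -0.2, -1.0]
width: 0.0509
```

Run:
```python
from h import *
s=sense();print(s["time"],s["ee_pos"],s["wrist_force"],s["width"],np.abs(s["qd"]).max())
ims=[camera(n) for n in("wrist","scene","side")]
cv2.imwrite("pics/w6.png",ims[0])
cv2.imwrite("pics/ss6.png",np.hstack([cv2.resize(ims[1][110:220,160:280],None,fx=3.3,fy=3.3,interpolation=2),cv2.resize(ims[2][110:220,240:360],None,fx=3.3,fy=3.3,interpolation=2)]))
cv2.imwrite("pics/scene6.png",ims[1])
```

```text
10.45 [ 0.48992163 -0.19311469  0.29780479] [ 0.08138043 -0.20459319 -0.95247742] 0.05089825581305939 0.04613246837447325
```

View pics/w6.png

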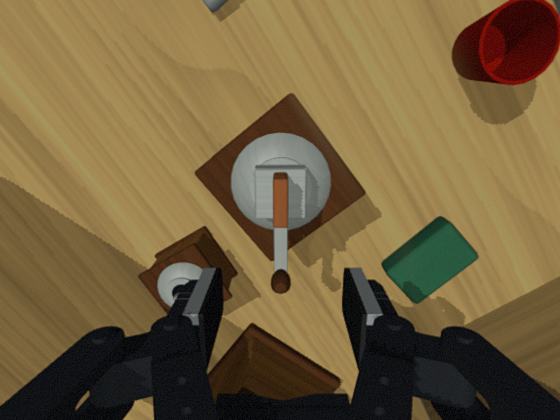

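View pics/ss6.png

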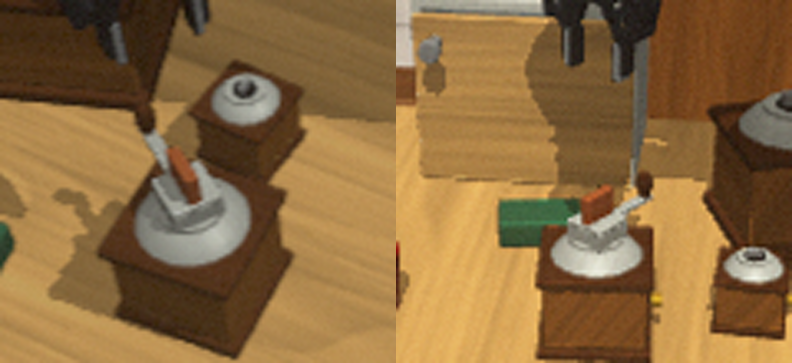

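View pics/scene6.png

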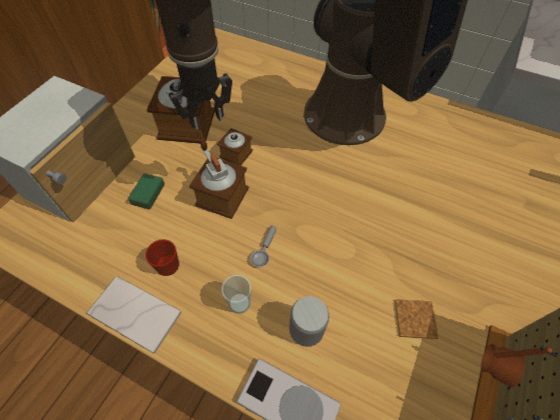

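The crank sits upright on the middle mill, with the hub centred on the collar (wrist (280,192)), the gripper clear and the bystanders unmoved. I'll do one numeric check of the grip's top at the seated height, then hand in.

Run:
```python
from h import *
im=cv2.imread("pics/w6.png");x0,y0=255,160
w=im[y0:y0+75,x0:x0+50];hsv=cv2.cvtColor(w,cv2.COLOR_BGR2HSV)
m=((hsv[...,0]<14)&(hsv[...,1]>120)&(hsv[...,2]>70)).astype(np.uint8)
cs,_=cv2.findContours(m,cv2.RETR_EXTERNAL,cv2.CHAIN_APPROX_NONE);b=max(cs,key=cv2.contourArea)
bx=cv2.boxPoints(cv2.minAreaRect(b))+[x0,y0];print(bx.round(1))
# top face only: z .169
p=np.array([onplane("wrist",*q,.169) for q in bx]);e=p-np.roll(p,1,0)
print(p.mean(0).round(4),np.linalg.norm(e,axis=1).round(4),(np.degrees(np.arctan2(e[:,1],e[:,0]))%180).round(1))
for pt in((.489,-.193,.169),):print("expected top centre px",proj("wrist",pt))
cv2.imwrite("pics/c7.png",cv2.resize(im[150:300,220:345],None,fx=4,fy=4,interpolation=2))
```

```text
[[273. 173.]
 [287. 173.]
 [287. 226.]
 [273. 226.]]
[ 0.4885 -0.1882  0.169 ] [0.0418 0.0104 0.0418 0.0109] [ 56.7 147.1  57.3 147.2]
expected top centre px [284.01265177 204.88506465]
```

View pics/c7.png

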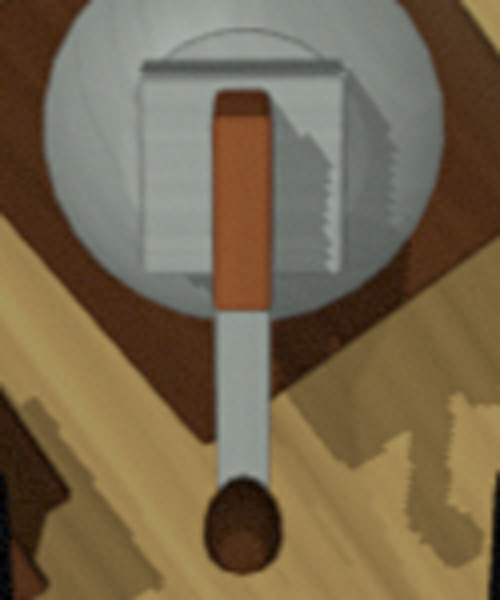

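The box's top edge includes the grip's front face. The actual top face centres near (280.5,203), about 3–4 px from the expected (284,205). That picture was taken while the arm was still settling. I'll take one paired picture now that the arm is still, to resolve this.

Run:
```python
from h import *
s=sense();c=get_calibration("wrist");im=camera("wrist");cv2.imwrite("pics/w7.png",im)
print(s["time"],np.abs(s["qd"]).max(),s["wrist_force"])
hsv=cv2.cvtColor(im,cv2.COLOR_BGR2HSV);sub=hsv[160:240,255:310]
m=((sub[...,0]<14)&(sub[...,1]>120)&(sub[...,2]>100)).astype(np.uint8)
b=max(cv2.findContours(m,0,1)[0],key=cv2.contourArea);bx=cv2.boxPoints(cv2.minAreaRect(b))+[255,160]
p=np.array([onplane(c,*q,.169) for q in bx]);print(bx,p.mean(0).round(4),np.ptp(p,0).round(4),"exp px",proj(c,(.489,-.193,.169)))
a=cv2.imread("pics/scene0.png").astype(int);d=np.abs(a-camera("scene")).max(2)
for n,(u,v) in dict(cup=(163,258),tumbler=(237,294),can=(309,320),spoon=(264,247),coaster=(416,319),sponge=(147,191)).items():print(n,(d[v-22:v+22,u-22:u+22]>40).sum())
```

```text
10.6 0.011606245833135619 [-0.342288   -0.14921299 -1.61444057]
[[276. 179.]
 [290. 179.]
 [290. 228.]
 [276. 228.]] [ 0.4887 -0.192   0.169 ] [0.0301 0.0385 0.    ] exp px [284.01265177 204.88506465]
cup 0
tumbler 0
can 0
spoon 0
coaster 0
sponge 340
```

Settled, the grip centre measures (0.4887,-0.1920), about 1 mm from the axis. The sponge-tin pixels changed, so I'll check whether that is a shadow.

Run:
```python
from h import *
for im in(cv2.imread("pics/scene0.png"),camera("scene")):
    h=cv2.cvtColor(im,cv2.COLOR_BGR2HSV)[165:220,115:180];m=(h[...,0]>50)&(h[...,0]<95)&(h[...,1]>80)
    p=np.argwhere(m);print(len(p),p.mean(0),p.min(0),p.max(0))
from bench import hand_in
print(hand_in())
```

```text
625 [24.192  31.0368] [ 9 14] [42 47]
638 [24.64106583 31.22413793] [ 9 14] [43 48]
the job is handed in; nothing more can be done
None
```

The crank is back on the middle-sized mill, fully home on the collar and released, and I handed the job in at about 10.7 s. No verdict was reported.

- **Fitting:** I measured the tongue's angle from above (about 56.5°) and aimed the crank to match, so the slot went straight over it. I did not have to turn the crank under a push, and I felt no separate click. I took the tongue to be in the slot because the hub went below the tongue's hard-stop height with no push felt.
- **Force:** The hub met the collar at the predicted height, and the wrist force rose by only about 5 N, well under the 40 N limit.
- **Last checks:**
  - The crank looked upright and flat on the collar in all three views, with the grip about 1 mm from the spindle axis.
  - The gripper was about 15 cm clear of it.
  - The first centring check was about 3 px off because the arm was still settling. A second picture, taken once the arm was still, agreed.
- **Bystanders:** The other things on the counter showed no change in the scene view. The sponge tin's pixels did change, but its green outline moved less than one pixel, so I put that down to a shadow.

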